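# Close the ferrule tin with its double lid and lift off the outer lid

## Task

The open steel tin of ferrules needs its double lid: take the nested pair of lids across together by the inner lid's tall knob, lower it gently (do not drop it) into the mouth of the tin until it sits fully seated and level, without shoving the tin. Then, so that I can check the seat, lift the outer lid alone by its collar, straight up and level, leaving the inner lid seated, and finish still holding the outer lid in the gripper about 10 cm above where it sat, over the tin. The lids may come apart only on the tin; leave the other things on the bench where they are.

Things in the scene. Friction and masses are not known exactly. Their poses are not given: they have to be found in the camera images.
- ferrule_tin: Open round steel tin, standing loose on the table with three ferrules (22 tall) inside; about 0.6 kg. 55 tall, 90 outer diameter (93 at the foot band), 84 inner diameter. Origin: centre of its underside; z up. Its rim is 55 above the origin.
- inner_lid: Turned dark wooden inner lid, about 0.14 kg, round about z. Origin: centre of underside. Plug of 77 diameter from 0 to 8 above the origin (enters the tin's mouth), flange of 92 diameter from 8 to 12 (rests on the rim), central knob of 16 diameter from 12 to 55. Starts on the table, plug down, under the outer lid, which it carries along when lifted by the knob. Seated: origin 47 above the tin's.
- outer_lid: Steel outer lid, about 0.12 kg, loose over the inner lid, round about z. Origin: centre of its lower edge's plane. Skirt 107 over, 100 inside, from 0 to 10; deck from 10 to 13 with a 27 hole; collar round the hole, 40 outer diameter, from 13 to 27. Nested it rests on the flange, origin 2 above the inner lid's, free to shift 4 sideways; the knob stands 26 above the collar. Lifted by the collar it comes alone.
- loupe: Bystander: black eye loupe, 37 diameter, 22 tall; origin centre of underside.
- marker_1: Bystander: white marker with a black cap, 124x13x14; origin centre of underside, x along it.
- flat_file: Bystander: flat file with wooden handle, 225x25x25; origin centre of underside, x along it.
- small_hammer: Bystander: small hammer, 200x78x20; origin centre of underside, x along it.
- handle_blank_c: Bystander: dark octagonal wooden handle blank, 23x118x19; origin centre of underside, y along it.
Not all that is in view belongs to the job. Leave any blue look-alike of the inner_lid alone.

How it is judged:
By the outcome, as a careful person would: the job done as asked, in the order asked, and still so for the second after the job is handed in, while the arm keeps its last pose, push and grip.
It also fails if it takes over 51 s, if anything falls off the work surface, if the arm or the gripper's body presses on something with over 40 N, if the wrist force passes 120 N, or if a joint passes its speed limit or range.

## Robot

A 7-joint arm with a two-finger parallel gripper is mounted at the origin on a cart in front of the work surface, level with it; the furniture and walls round the work are solid. World frame = base frame: x ahead of the robot, y to its left, z up, the work surface at z = 0. Lengths are in mm, angles in degrees, forces in N, time in s.
With the tool pointing down it reaches from about 350 to 900 mm from the base axis. Payload 8.1 kg.
Tool frame: the origin (TCP) lies midway between the tips of the shut fingers; the grasp point (between the pads) lies 19 mm behind it; y points along the fingers, z is the direction in which the jaws open and shut, and the axes are right-handed (so a half turn about y gives the same grasp; the last joint's range is limited). The gripper opens to 85 mm and grips with 20 to 120 N. Pads are 22 mm wide; open, the fingers measure 114 mm over their backs; the gripper's body (76 mm by 85 mm) begins 54 mm behind the grasp point. The pads swing forward as they close: fully open they stand 13 mm farther back than shut.
Start: joints at [-76.868, 24.895, 1.432, 90.138, -0.665, 64.973, -4.303], TCP at [203.618, 590.915, 231.323] pointing down, gripper open.
Joint ranges: [-149.89, 149.89], [-25.12, 119.58], [-72.63, 75.52], [4.76, 147.25], [-75.54, 255.54], [6.69, 114.76], [-157.13, 157.13]. Speed limits (degrees/s): [127.2, 127.2, 172.46, 172.46, 180, 180, 180].

## Interface

Orientations are given as a 3x3 rotation matrix whose columns are the frame's x, y, z axes.
In Python, from bench import manip gives the robot as it stands.
- The arm moves only by the tool jog_arm, never from a script. Its argument "deltas" is one flat list of numbers, 5 for each row, row after row: the shift along the tool's x, y, z in mm, then the turn about the tool's y in degrees, then the opening in per cent of the stroke, from 0 (shut) to 100 (fully open). A call has exactly 10 rows; each row shifts and turns the commanded pose from where the row before left it, along the tool's axes as they then stand; what a row does not reach is not made up. A row lasts 1/8 s, in which the tool goes at most 62.5 mm and 10.7 degrees, less where a joint would pass 70% of its speed; a pose out of reach is approached as far as the arm can. A call is refused whole if a number of a shift passes 62.5 or a number of a turn 10.7, either way. A call with a gripper value outside its range is refused whole. The fingers move at their own pace and stop on an object; "squeeze" is the grip in N (left out, the last holds). Time passes only in rows, so rows that do not move let the fingers close, or fill a call up. It gives the time, the measured TCP pose, the force and the opening at its end, in the units of the state.
- manip.get_state(): the state, without advancing time (a new reading comes with each control period).
- manip.read_camera(name): name is "side" or "top" or "wrist"; returns the picture (384x512x3 uint8, red, green, blue); there is no depth.
- manip.get_calibration(name): a dict with "intrinsics" (3x3 intrinsics, pixels), "eye" and "rotation" of the camera in the world. Camera axes: x right, y up, looking along -z (the intrinsics and any distortion apply to the point x, -y, -z); pixel columns grow to the right and rows downward; lengths in mm; the calibration is good to about 2 mm. The wrist camera is an equidistant fisheye: a pixel r from the principal point sees the ray r / f radians off the axis. A picture is of the moment at which its call begins: read the wrist's pose just before it. get_calibration takes no time and is no camera call; for the wrist camera it gives the pose at the moment of the call.
- manip.sign_off(): hands the job in, once; it reports no verdict.
Trained networks look in the newest picture that a camera, given by its name, has taken for a name from the list of things; names that differ only in an ending like _2 or _b are one class to them, and where a whole thing is asked for, a point or a joint stands for the part that bears it (a point fixed in the world has none). Each returns a list of dicts, best first, with "p" (0 to 1); they miss things now and then, are a little off and sometimes report something else, mostly with a low value. They report only what shows in the picture. A call takes as long as a camera call. They do not tell look-alikes from the thing itself.
- manip.masks_of(camera, thing): "region" (384x512 bool, what is visible of it) and "rect" ([left, top, width, height] as shares, 0 to 1, of the picture: columns of its width, rows of its height, round what is visible of it).
- manip.tip_of(camera, thing): "location" ([column, row] as shares, 0 to 1, of the picture: columns of its width, rows of its height: a listed point, or the origin of a listed thing).
The state is a dict: "time": time; "joints": joint angles; "qd": joint speeds; "effort": joint torques, N m; "position": TCP position; "orientation": TCP orientation; "contact_force": force on the tool from outside, world axes, zero at the start; "ft_torque": the same for the moment, N m; "opening": finger opening in mm.
Only numpy, scipy, OpenCV 4.12 (cv2) and the standard library are available. Lean on these libraries where they do the work, as an engineer would, in place of code of your own. Each camera call takes 0.05 s, during which the arm holds its last target. There are 200 camera calls.

## Working session

There is one attempt and no reset: what is moved stays moved. The work goes in short steps, Python scripts to look and compute and a tool call to move; the robot and the scene stay as the last step left them, time stands still between calls to the robot, and variables do not carry over. Pictures are saved under pics/ and viewed, about 8 in all and at most 12, crops included, and the job is handed in when it is done.

Besides the shell and the picture viewer there is one more tool, called in YAML: its name, and indented under it one key for each argument. jog_arm: Moves the arm, as the interface text tells. Its arguments: {"type":"object","properties":{"deltas":{"type":"array"},"squeeze":{"type":"number"}},"required":["deltas"]}

```bash
mkdir -p pics; cat > h.py <<'E'
import numpy as np, cv2
from bench import manip
def ray(cal,u,v):
    K=np.array(cal["intrinsics"]);R=np.array(cal["rotation"])
    d=np.linalg.inv(K)@[u,v,1]; return np.array(cal["eye"]),R@(d*[1,-1,-1])
def onz(cal,u,v,z):
    e,d=ray(cal,u,v); return e+d*(z-e[2])/d[2]
def px(cal,p):
    K=np.array(cal["intrinsics"]);R=np.array(cal["rotation"])
    c=R.T@(np.array(p)-cal["eye"]); c=c*[1,-1,-1]; q=K@c; return q[:2]/q[2]
E
python3 - <<'E'
from h import *
ims=[]
for c in ("top","side"):
    im=manip.read_camera(c); cal=manip.get_calibration(c)
    cv2.imwrite(f"pics/{c}0.png",im[:,:,::-1])
    print(c,cal)
    for t in ("ferrule_tin","inner_lid","outer_lid"):
        for r in manip.tip_of(c,t)[:3]:
            u,v=np.array(r["location"])*[512,384]
            print(t,round(r["p"],2),round(u),round(v),onz(cal,u,v,{"ferrule_tin":0,"inner_lid":0,"outer_lid":2}[t]).round(1))
print(manip.get_state())
E
```

```text
top {'intrinsics': array([[388.4822514 ,   0.        , 254.2866048 ],
       [  0.        , 388.4822514 , 193.84167548],
       [  0.        ,   0.        ,   1.        ]]), 'eye': array([459.75547539,  44.82637779, 963.74346691]), 'rotation': array([[ 0.01660619,  0.99585217, -0.08945777],
       [-0.99980471,  0.01749734,  0.00918664],
       [ 0.0107138 ,  0.08928775,  0.99594825]])}
ferrule_tin 0.94 325 207 [ 517.1 -141.1    0. ]
inner_lid 0.71 160 186 [562.3 269.9   0. ]
inner_lid 0.52 217 179 [581.2 129.2   0. ]
outer_lid 0.69 217 181 [576.9 129.1   2. ]
side {'intrinsics': array([[496.43206187,   0.        , 254.83499426],
       [  0.        , 496.43206187, 190.37411758],
       [  0.        ,   0.        ,   1.        ]]), 'eye': array([ 481.02386594, 1004.50376468,  392.4238874 ]), 'rotation': array([[-0.9979805 ,  0.03749124, -0.05127697],
       [-0.06078673, -0.32937837,  0.94223928],
       [ 0.01843619,  0.94345339,  0.33099216]])}
ferrule_tin 0.77 263 185 [ 525.  -156.2    0. ]
outer_lid 0.89 228 229 [580.5 124.    2. ]
{'time': 0.4, 'joints': array([-76.86625423,  24.90240772,   1.43338345,  90.14488758,
        -0.66560253,  64.9721117 ,  -4.30309556]), 'qd': array([ 0.01085442,  0.05271056, -0.04105518, -0.10905664, -0.02746733,
        0.04806455,  0.05144777]), 'effort': array([-1.47181767e-03, -6.69584441e+01,  1.02251239e+00, -3.16164744e+01,
        1.54285849e-02,  5.18631699e-03,  7.61277352e-05]), 'position': array([203.62498651, 590.84433521, 231.19436391]), 'orientation': array([[ 9.45412141e-01, -4.13042153e-05,  3.25877097e-01],
       [-3.25877099e-01, -1.88990757e-04,  9.45412122e-01],
       [ 2.25382535e-05, -9.99999981e-01, -1.92134254e-04]]), 'contact_force': array([-0.23420537, -0.10852145, -0.10230731]), 'ft_torque': array([-0.03721261, -0.02977192,  0.0155128 ]), 'opening': 85.33697885199265}
```

```bash
python3 - <<'E'
import cv2,numpy as np
a=cv2.imread("pics/top0.png");b=cv2.imread("pics/side0.png")
cv2.imwrite("pics/v1.png",cv2.resize(a,(800,600)))
cv2.imwrite("pics/v2.png",cv2.resize(b,(800,600)))
E
```

```text
(no output)
```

View pics/v1.png

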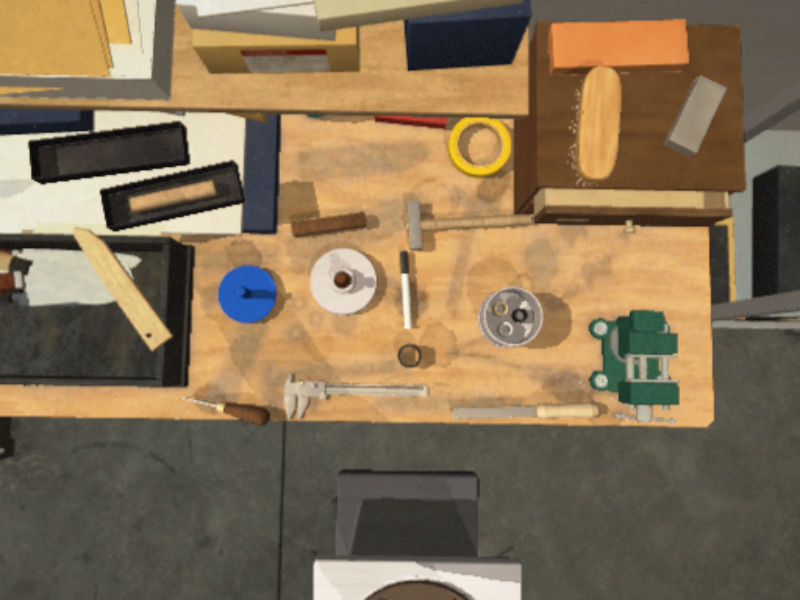

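View pics/v2.png

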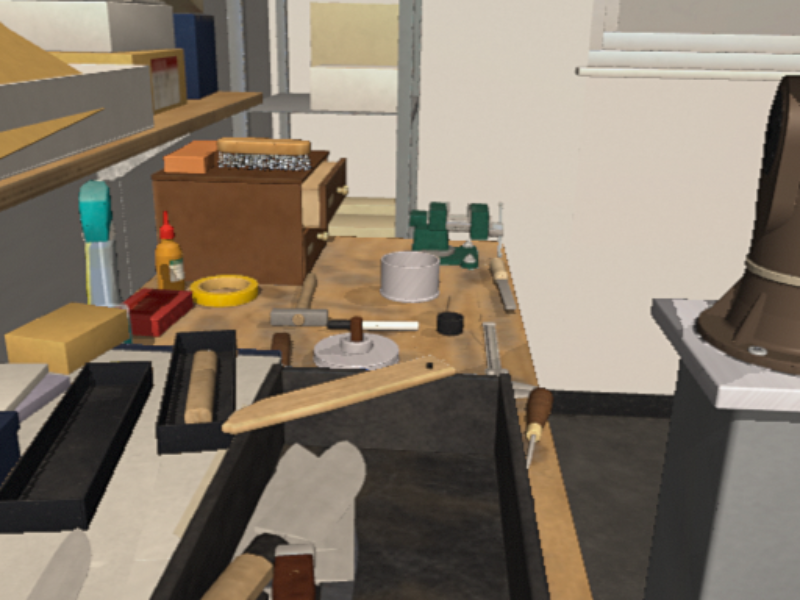

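Top view: the nested pair is at about (343,281) in the 800x600 view, the tin at (511,316), and the blue look-alike at (247,294), which I'll avoid. The side view agrees: pair at (356,350), tin at (410,275). Next I'll measure from the masks and start the approach.

```bash
python3 - <<'E'
from h import *
for c in ("top",):
    im=manip.read_camera(c); cal=manip.get_calibration(c)
    for t,zs in (("ferrule_tin",(55,)),("outer_lid",(12,))):
        r=manip.masks_of(c,t)[0]; m=r["region"].astype(np.uint8)
        cs=max(cv2.findContours(m,0,1)[0],key=cv2.contourArea)[:,0]
        P=np.array([onz(cal,u,v,zs[0])[:2] for u,v in cs],np.float32)
        print(t,r["p"],cv2.minEnclosingCircle(P),P.min(0),P.max(0))
    print("knob top",onz(cal,343/1.5625,279/1.5625,55), "tin rim ctr",onz(cal,511/1.5625,316/1.5625,55))
    print("drawer edge",onz(cal,560/1.5625,218/1.5625,120),onz(cal,560/1.5625,218/1.5625,170))
    print("shelf edge",onz(cal,343/1.5625,110/1.5625,250))
S=manip.get_state();R=np.array(S["orientation"])
print(R.T@(np.array([572,128,201])-S["position"]))
E
```

```text
ferrule_tin 0.72 ((526.2791748046875, -132.3121337890625), 49.683372497558594) [ 480.3683  -181.78502] [570.2844  -82.88406]
outer_lid 0.72 ((577.7322387695312, 121.45362091064453), 54.91061019897461) [526.0914   69.24316] [630.6781  175.58061]
knob top [576.06622825 118.90353656  55.        ] tin rim ctr [ 524.57937079 -134.75957018   55.        ]
drawer edge [ 660.37533345 -191.52704521  120.        ] [ 648.48665722 -177.52080799  170.        ]
shelf edge [757.77561706 108.09124221 250.        ]
[ 499.11144415   30.31133887 -317.62599972]
```

jog_arm:
  deltas: [20,0,-13,0,60,45,0,-28,0,60,55,0,-35,0,60,55,0,-35,0,60,55,0,-35,0,60,55,0,-35,0,60,55,0,-35,0,60,55,0,-35,0,60,55,0,-35,0,60,46,0,-30,0,60]
  squeeze: 40

```text
time: 1.8
position: [559.0, 141.7, 231.7]
orientation: [[0.945, 0.001, 0.328], [-0.328, -0.0, 0.945], [0.001, -1.0, -0.0]]
contact_force: [1.2, 1.2, -0.6]
opening: 51.4
```

jog_arm:
  deltas: [10,10,-6,0,60,0,20,0,0,60,0,0,0,0,60,0,0,0,0,60,0,0,0,0,60,0,0,0,0,60,0,0,0,0,60,0,0,0,0,60,0,0,0,0,60,0,0,0,0,60]

```text
time: 3.05
position: [565.4, 136.3, 201.3]
orientation: [[0.945, -0.0, 0.326], [-0.326, -0.0, 0.945], [-0.0, -1.0, -0.0]]
contact_force: [1.2, 0.2, 0.1]
opening: 51.5
```

```bash
cat >> h.py <<'E'
def wray(cal,u,v):
    K=np.array(cal["intrinsics"]);R=np.array(cal["rotation"])
    x,y=(u-K[0,2])/K[0,0],(v-K[1,2])/K[1,1]; r=np.hypot(x,y)
    s=np.sin(r)/max(r,1e-9); return np.array(cal["eye"]),R@np.array([x*s,-y*s,-np.cos(r)])
def wz(cal,u,v,z):
    e,d=wray(cal,u,v); return e+d*(z-e[2])/d[2]
def wpx(cal,p):
    K=np.array(cal["intrinsics"]);R=np.array(cal["rotation"])
    c=R.T@(np.array(p)-cal["eye"])*[1,-1,-1]; h=np.hypot(c[0],c[1]); t=np.arctan2(h,c[2])
    return np.array([K[0,2]+K[0,0]*t*c[0]/h,K[1,2]+K[1,1]*t*c[1]/h])
def ring(im,cal,c,rad,z,col):
    a=np.linspace(0,6.283,60)
    P=np.array([wpx(cal,[c[0]+rad*np.cos(t),c[1]+rad*np.sin(t),z]) for t in a])
    cv2.polylines(im,[(P*1.5625).astype(int)],True,col,1)
E
python3 - <<'E'
from h import *
S=manip.get_state();print(S["time"],S["position"],S["opening"],S["joints"].round(0),S["contact_force"])
cal=manip.get_calibration("wrist");im=manip.read_camera("wrist")
print(cal)
b=cv2.resize(im[:,:,::-1],(800,600))
for t in ("outer_lid","inner_lid"):
    for r in manip.tip_of("wrist",t)[:2]:
        u,v=np.array(r["location"])*[512,384]; print(t,r["p"],u,v,wz(cal,u,v,2))
ring(b,cal,(577,121),20,29,(0,255,0));ring(b,cal,(577,121),8,55,(0,255,255));ring(b,cal,(577,121),53.5,15,(0,0,255))
cv2.imwrite("pics/w1.png",b);cv2.imwrite("pics/w1raw.png",im[:,:,::-1])
E
```

```text
3.05 [565.35673144 136.32466474 201.29040505] 51.521612348371235 [-28.  22.  13.  99.  -6.  59.  58.] [1.23991133 0.22936186 0.12825079]
{'intrinsics': array([[297.31863964,   0.        , 256.4170779 ],
       [  0.        , 297.31863964, 194.69792576],
       [  0.        ,   0.        ,   1.        ]]), 'eye': array([489.26341281, 162.52528926, 344.08404938]), 'rotation': array([[ 3.23891258e-01, -8.99191630e-01, -2.94191884e-01],
       [ 9.46094305e-01,  3.07879927e-01,  1.00575925e-01],
       [ 1.38745930e-04, -3.10908929e-01,  9.50439698e-01]])}
outer_lid 0.88 246.8864 185.5872 [580.57013817 119.23541585   2.        ]
inner_lid 0.88 252.416 181.2096 [577.57448898 127.29419168   2.        ]
inner_lid 0.71 363.6224 128.7168 [558.12684188 274.53835704   2.        ]
```

View pics/w1.png

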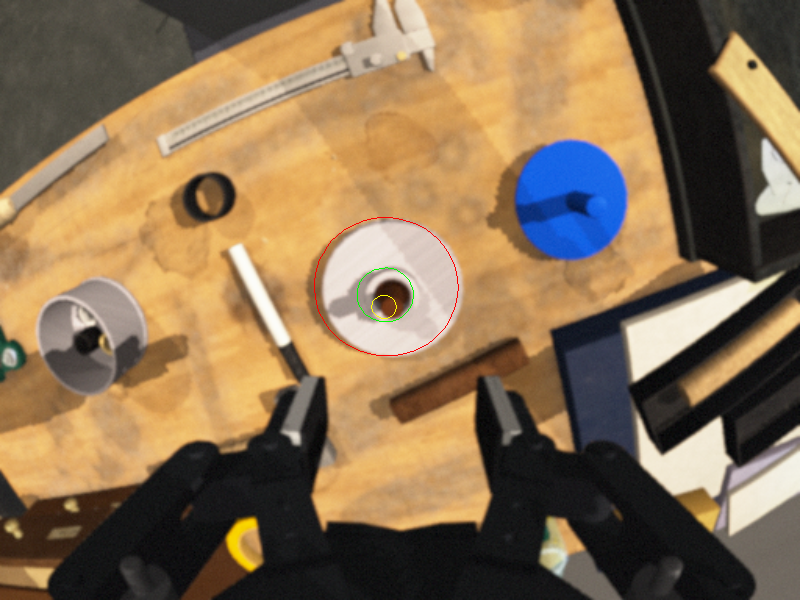

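The lid centre sits about 5 px right of my rings, so I'll refit it on an enlarged crop.

```bash
cat >> h.py <<'E'
def wfit(cal,thing,z,cam="wrist"):
    out=[]
    for r in manip.masks_of(cam,thing)[:2]:
        m=r["region"].astype(np.uint8)
        cs=cv2.convexHull(max(cv2.findContours(m,0,1)[0],key=cv2.contourArea))[:,0]
        f=wz if cam=="wrist" else onz
        P=np.array([f(cal,u,v,z)[:2] for u,v in cs],np.float32)
        c,rad=cv2.minEnclosingCircle(P); out.append((round(r["p"],2),np.round(c,1),round(rad,1)))
    return out
E
python3 - <<'E'
from h import *
cal=manip.get_calibration("wrist")
print(wfit(cal,"outer_lid",14)); print(wfit(cal,"inner_lid",55)); print(wfit(cal,"ferrule_tin",55))
im=cv2.imread("pics/w1raw.png")
b=cv2.resize(im,(800,600))
big=cv2.resize(im[125:240,190:315],None,fx=5,fy=5,interpolation=2)
for c,rad,z,col in (((578,124.5),20,29,(0,255,0)),((578,124.5),8,55,(0,255,255)),((578,124.5),53.5,15,(0,0,255))):
    a=np.linspace(0,6.283,80)
    P=np.array([wpx(cal,[c[0]+rad*np.cos(t),c[1]+rad*np.sin(t),z]) for t in a])
    cv2.polylines(big,[((P+.5-[190,125])*5).astype(int)],True,col,1)
cv2.imwrite("pics/w1c.png",big)
E
```

```text
[(0.59, array([578.5, 124.9]), 53.2)]
[(0.91, array([547.4, 260.6]), 40.4), (0.58, array([573. , 127.1]), 13.1)]
[(0.57, array([ 525.1, -114.3]), 64.8)]
```

View pics/w1c.png

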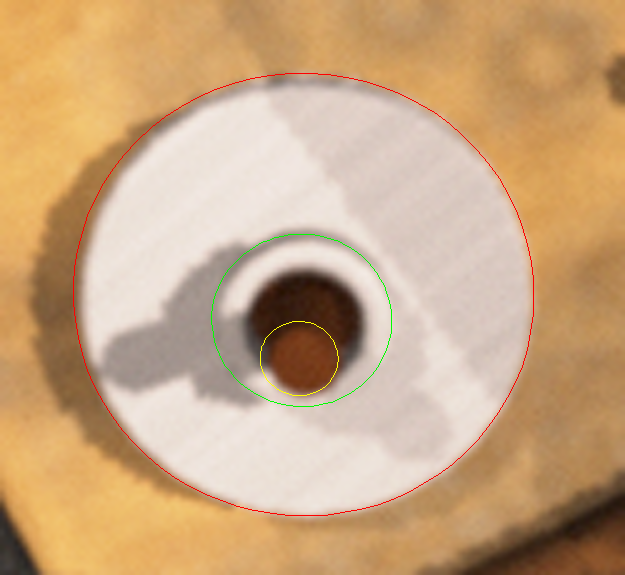

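jog_arm:
  deltas: [8,5,-3,0,55,8,15,-3,0,55,0,25,0,0,55,0,25,0,0,55,0,22,0,0,55,0,18,0,0,55,0,14,0,0,55,0,8,0,0,55,0,0,0,0,55,0,0,0,0,55]

```text
time: 4.6
position: [579.0, 125.6, 69.9]
orientation: [[0.945, 0.001, 0.326], [-0.326, 0.0, 0.945], [0.001, -1.0, 0.001]]
contact_force: [0.3, 0.4, 0.0]
opening: 47.0
```

```bash
python3 - <<'E'
from h import *
S=manip.get_state();print(S["time"],S["position"],S["opening"],S["contact_force"])
R=np.array(S["orientation"])
print(R.T@(np.array([578.3,125.5,33])-S["position"]))
cal=manip.get_calibration("wrist");im=manip.read_camera("wrist")
b=cv2.resize(im[:,:,::-1],(800,600))
ring(b,cal,(578.3,125.5),8,55,(0,255,255));ring(b,cal,(578.3,125.5),53.5,15,(0,0,255))
cv2.imwrite("pics/w2.png",b)
E
```

```text
4.6 [579.01275319 125.59000023  69.93433329] 47.002134099994 [0.28802074 0.35892185 0.04802593]
[-0.67802879 36.93351069 -0.34228303]
```

View pics/w2.png

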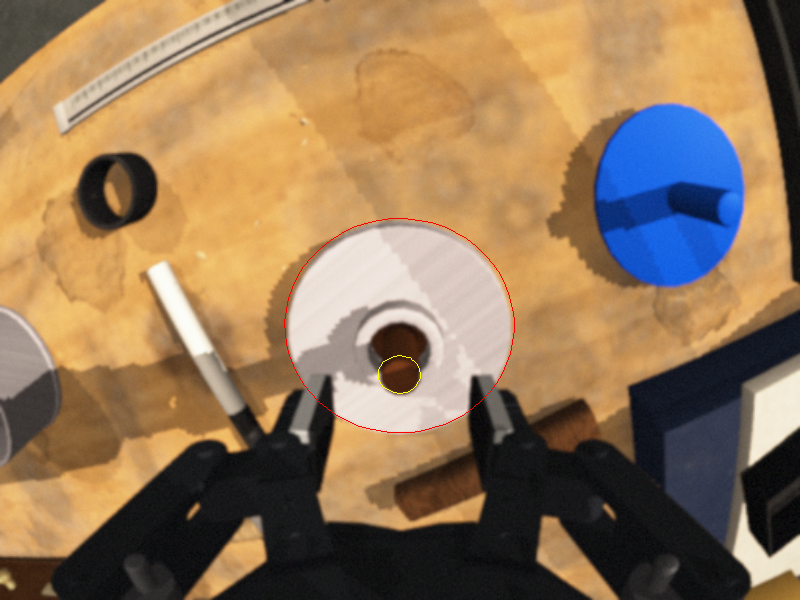

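The rings sit on the knob at (401,374), centred between the finger tips. Descending 37 mm and closing.

jog_arm:
  deltas: [0,12,0,0,55,0,12,0,0,55,0,9,0,0,55,0,4,0,0,55,0,0,0,0,30,0,0,0,0,20,0,0,0,0,10,0,0,0,0,0,0,0,0,0,0,0,0,0,0,0]
  squeeze: 60

```text
time: 5.9
position: [578.8, 125.4, 32.8]
orientation: [[0.945, 0.001, 0.326], [-0.326, 0.0, 0.945], [0.001, -1.0, 0.0]]
contact_force: [-1.7, -0.9, 5.5]
opening: 13.6
```

jog_arm:
  deltas: [0,0,0,0,0,0,0,0,0,0,0,-5,0,0,0,0,-10,0,0,0,0,-15,0,0,0,0,-20,0,0,0,0,-20,0,0,0,0,-20,0,0,0,0,-20,0,0,0,0,-10,0,0,0]

```text
time: 7.15
position: [579.1, 125.6, 154.2]
orientation: [[0.945, 0.002, 0.326], [-0.326, 0.001, 0.945], [0.002, -1.0, 0.001]]
contact_force: [-1.0, 1.0, -3.5]
opening: 13.9
```

```bash
python3 - <<'E'
from h import *
S=manip.get_state();print(S["time"],S["position"],S["opening"],S["contact_force"],S["joints"])
cal=manip.get_calibration("wrist");im=manip.read_camera("wrist")
cv2.imwrite("pics/w3raw.png",im[:,:,::-1])
b=cv2.resize(im[:,:,::-1],(800,600))
p=S["position"]
# rim fit from mask and prior
c=(525,-134)
ring(b,cal,c,45,55,(0,255,0));ring(b,cal,c,46.5,0,(0,0,255))
ring(b,cal,p[:2],53.5,p[2]-33+15,(255,0,255))
cv2.imwrite("pics/w3.png",b)
print(wfit(cal,"ferrule_tin",55))
im=manip.read_camera("side");manip.read_camera("top");ct=manip.get_calibration("top");
print(wfit(ct,"ferrule_tin",55,"top"))
E
```

```text
7.15 [579.07378229 125.61520621 154.2123964 ] 13.856636765019804 [-1.01423304  1.04966736 -3.52068828] [-26.56015059  26.15549896  12.88086383 101.09041474  -7.04435652
  53.41018153  60.22207455]
[(0.64, array([ 520.4, -113.4]), 66.4)]
[(0.72, array([617.3,  85.7]), 15.0), (0.7, array([ 524. , -133.6]), 49.6)]
```

View pics/w3.png

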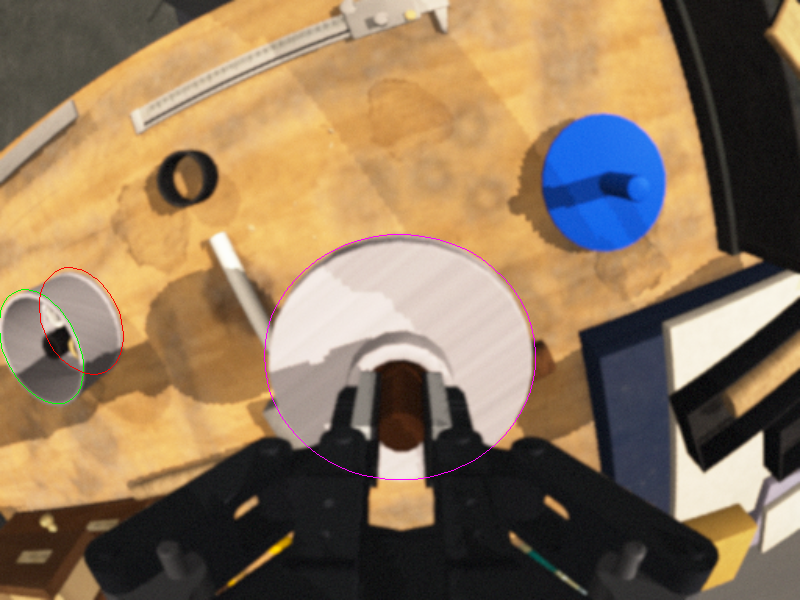

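The pair is held and level, with the magenta ring matching the outer skirt. The tin is at the left, near (45,345). I'll move partway and look again.

jog_arm:
  deltas: [0,0,-8,0,0,0,0,-18,0,0,1,0,-25,0,0,1,0,-28,0,0,1,0,-28,0,0,0,0,-20,0,0,0,0,-11,0,0,0,0,-4,0,0,0,0,0,0,0,0,0,0,0,0]

```text
time: 8.65
position: [535.3, -8.8, 152.2]
orientation: [[0.946, 0.0, 0.324], [-0.324, 0.0, 0.946], [-0.0, -1.0, 0.0]]
contact_force: [0.4, 0.0, -2.9]
opening: 14.1
```

```bash
python3 - <<'E'
from h import *
S=manip.get_state();print(S["time"],S["position"],S["opening"],S["contact_force"],S["joints"].round())
cal=manip.get_calibration("wrist");im=manip.read_camera("wrist")
b=im[:,:,::-1].copy()
cv2.imwrite("pics/w4raw.png",b)
print(wfit(cal,"ferrule_tin",55))
c=(525,-134)
u=wpx(cal,[525,-134,40]);print(u)
x0,y0=[int(max(0,q-80)) for q in u]
big=cv2.resize(b[y0:y0+150,x0:x0+190],None,fx=4,fy=4,interpolation=2)
a=np.linspace(0,6.283,80)
for rad,z,col in ((45,55,(0,255,0)),(42,55,(0,255,255)),(46.5,0,(0,0,255))):
    P=np.array([wpx(cal,[c[0]+rad*np.cos(t),c[1]+rad*np.sin(t),z]) for t in a])
    cv2.polylines(big,[((P+.5-[x0,y0])*4).astype(int)],True,col,1)
print(x0,y0);cv2.imwrite("pics/w4.png",big)
E
```

```text
8.65 [535.3370223   -8.75067588 152.23688381] 14.146424750285158 [ 0.35783159  0.02738865 -2.88928866] [-16.  22.  14. 109.  -7.  50.  73.]
[(0.66, array([ 520.5, -125.4]), 56.9)]
[133.26241224 221.20123501]
53 141
```

View pics/w4.png

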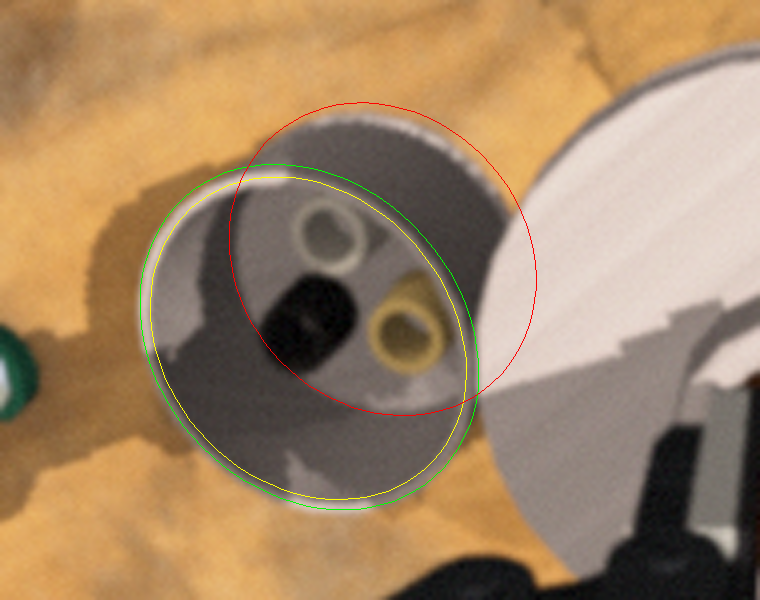

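The rim matches the green ring to about 1 mm; the tin is at about (525.5,-134). Moving over it.

jog_arm:
  deltas: [2,0,-8,0,0,5,0,-18,0,0,6,0,-25,0,0,7,0,-27,0,0,6,0,-23,0,0,4,0,-13,0,0,2,0,-6,0,0,0,0,-2,0,0,0,0,0,0,0,0,0,0,0,0]

```text
time: 10.0
position: [525.7, -134.7, 152.3]
orientation: [[0.946, -0.0, 0.325], [-0.325, 0.0, 0.946], [-0.0, -1.0, 0.0]]
contact_force: [-0.4, 0.2, -3.6]
opening: 13.6
```

```bash
python3 - <<'E'
from h import *
S=manip.get_state();print(S["time"],S["position"],S["opening"],S["contact_force"],S["joints"].round())
R=np.array(S["orientation"]);print(R.T@(np.array([526,-134,95])-S["position"]))
print(R.round(4))
E
```

```text
10.0 [ 525.72762321 -134.71973235  152.26600681] 13.611063611352312 [-0.36430222  0.17337305 -3.63099856] [ -3.  22.  16. 108.  -8.  51.  88.]
[3.26229092e-02 5.72662244e+01 7.52472079e-01]
[[ 9.458e-01 -0.000e+00  3.247e-01]
 [-3.247e-01  3.000e-04  9.458e-01]
 [-2.000e-04 -1.000e+00  3.000e-04]]
```

jog_arm:
  deltas: [0,5,0.7,0,0,0,10,0,0,0,0,14,0,0,0,0,14,0,0,0,0,9,0,0,0,0,5,0,0,0,0,3,0,0,0,0,0,0,0,0,0,0,0,0,0,0,0,0,0,0]

```text
time: 11.25
position: [526.0, -134.9, 92.6]
orientation: [[0.945, 0.001, 0.326], [-0.326, -0.0, 0.945], [0.001, -1.0, 0.0]]
contact_force: [-0.3, 0.6, -2.4]
opening: 14.2
```

```bash
cat > look.py <<'E'
from h import *
import sys
S=manip.get_state();print(S["time"],S["position"],S["opening"],S["contact_force"])
p=S["position"]
cal=manip.get_calibration("wrist");im=manip.read_camera("wrist")
b=cv2.resize(im[:,:,::-1],(800,600))
if len(sys.argv)>2: ring(b,cal,p[:2],53.5,float(sys.argv[2]),(255,0,255))
ring(b,cal,(525.5,-134),46.5,0,(0,0,255));ring(b,cal,(525.5,-134),45,55,(0,255,0))
cs=manip.get_calibration("side");s=manip.read_camera("side")[:,:,::-1]
big=cv2.resize(s[110:220,200:310],(600,600),interpolation=2)
a=np.linspace(0,6.283,80)
for rad,z,col in ((46.5,0,(0,0,255)),(45,55,(0,255,0))):
    P=np.array([px(cs,[525.5+rad*np.cos(t),-134+rad*np.sin(t),z]) for t in a])
    cv2.polylines(big,[((P+.5-[200,110])*600/110).astype(int)],True,col,1)
cv2.imwrite(f"pics/{sys.argv[1]}.png",np.hstack([cv2.resize(b,(440,330)),cv2.resize(big,(330,330),interpolation=cv2.INTER_AREA)]))
E
python3 look.py l1 75
```

```text
11.25 [ 526.02444185 -134.87180744   92.60568146] 14.223393383802698 [-0.26349506  0.57366372 -2.44243725]
```

View pics/l1.png

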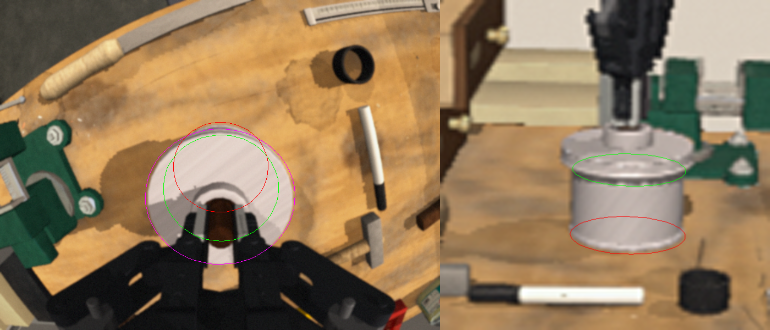

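Both views agree: in the side view the lid (561–695) is centred over the tin (572–684). Lowering slowly.

jog_arm:
  deltas: [0,1,0.6,0,0,0,1.5,0,0,0,0,1.5,0,0,0,0,1.5,0,0,0,0,1.5,0,0,0,0,1,0,0,0,0,0.5,0,0,0,0,0,0,0,0,0,0,0,0,0,0,0,0,0,0]

```text
time: 12.6
position: [526.1, -134.3, 83.8]
orientation: [[0.945, 0.0, 0.326], [-0.326, 0.0, 0.945], [0.0, -1.0, 0.0]]
contact_force: [0.2, -0.1, -3.2]
opening: 13.9
```

jog_arm:
  deltas: [0,0.8,0,0,0,0,0.8,0,0,0,0,0.6,0,0,0,0,0.5,0,0,0,0,0.4,0,0,0,0,0.3,0,0,0,0,0.3,0,0,0,0,0,0,0,0,0,0,0,0,0,0,0,0,0,0]

```text
time: 13.85
position: [526.0, -134.3, 80.2]
orientation: [[0.945, 0.0, 0.326], [-0.326, 0.0, 0.945], [0.0, -1.0, 0.0]]
contact_force: [0.6, -0.7, -3.0]
opening: 13.8
```

jog_arm:
  deltas: [0,0.3,0,0,0,0,0.3,0,0,0,0,0.2,0,0,0,0,0.2,0,0,0,0,0.2,0,0,0,0,0,0,0,0,0,0,0,0,0,0,0,0,0,0,0,0,0,0,0,0,0,0,0,0]

```text
time: 15.1
position: [526.1, -134.3, 79.7]
orientation: [[0.945, 0.001, 0.326], [-0.326, 0.0, 0.945], [0.0, -1.0, 0.0]]
contact_force: [-4.4, 0.5, 9.8]
opening: 13.4
```

Contact: +9.8 N at z=79.7, against 80 expected when seated. Easing off, then opening and raising clear to look.

jog_arm:
  deltas: [0,-0.3,0,0,0,0,-0.2,0,0,0,0,0,0,0,20,0,0,0,0,25,0,0,0,0,35,0,0,0,0,45,0,0,0,0,60,0,0,0,0,60,0,0,0,0,60,0,0,0,0,60]

```text
time: 16.35
position: [526.0, -134.3, 79.4]
orientation: [[0.945, 0.0, 0.326], [-0.326, 0.0, 0.945], [0.0, -1.0, 0.0]]
contact_force: [0.3, -0.6, 0.2]
opening: 51.5
```

jog_arm:
  deltas: [0,-5,0,0,60,0,-10,0,0,60,0,-15,0,0,60,0,-20,0,0,60,0,-15,0,0,60,0,-5,0,0,60,0,0,0,0,60,0,0,0,0,60,0,0,0,0,60,0,0,0,0,60]

```text
time: 17.6
position: [525.8, -134.3, 149.0]
orientation: [[0.945, -0.001, 0.326], [-0.326, 0.0, 0.945], [-0.001, -1.0, -0.0]]
contact_force: [-0.1, -0.7, -0.5]
opening: 51.1
```

```bash
python3 - <<'E'
from h import *
S=manip.get_state();p=S["position"];print(S["time"],p,S["opening"],S["contact_force"])
cal=manip.get_calibration("wrist");im=manip.read_camera("wrist")
print(wfit(cal,"outer_lid",61))
c0=wpx(cal,[526,-134.3,62]);x0,y0=[int(q-70) for q in c0]
big=cv2.resize(im[y0:y0+145,x0:x0+145,::-1],(440,440),interpolation=2);k=440/145
a=np.linspace(0,6.283,80)
for rad,z,col in ((53.5,62,(255,0,255)),(20,76,(0,200,0)),(8,102,(0,255,255))):
    P=np.array([wpx(cal,[526+rad*np.cos(t),-134.3+rad*np.sin(t),z]) for t in a])
    cv2.polylines(big,[((P+.5-[x0,y0])*k).astype(int)],True,col,1)
s=manip.read_camera("side")[:,:,::-1];cs=manip.get_calibration("side")
b2=cv2.resize(s[115:215,215:305],(360,400),interpolation=2)
for rad,z,col in ((46.5,0,(0,0,255)),(53.5,49,(255,0,255)),(8,102,(0,255,255))):
    P=np.array([px(cs,[526+rad*np.cos(t),-134.3+rad*np.sin(t),z]) for t in a])
    cv2.polylines(b2,[((P+.5-[215,115])*4).astype(int)],True,col,1)
b2=cv2.copyMakeBorder(b2,0,40,0,0,0)
cv2.imwrite("pics/l2.png",np.hstack([big,b2]))
E
```

```text
17.6 [ 525.80718503 -134.2539059   149.01624998] 51.05259163926784 [-0.11631935 -0.73139233 -0.52078222]
[(0.94, array([ 526.1, -134.6]), 53.3)]
```

View pics/l2.png

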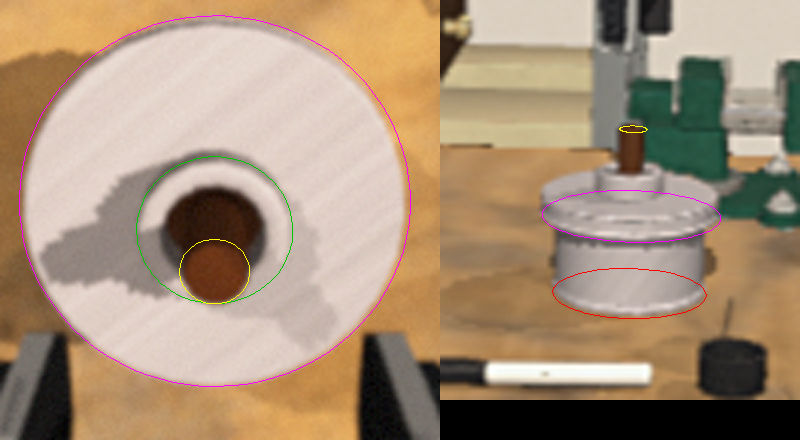

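It is seated and level: rings for the skirt, collar and knob at seated height all match in both views. Lowering round the collar.

jog_arm:
  deltas: [0,5,0,0,62,0,12,0,0,62,0,16,0,0,62,0,18,0,0,62,0,14,0,0,62,0,9,0,0,62,0,6,0,0,62,0,4,0,0,62,0,2,0,0,62,0,0,0,0,62]

```text
time: 19.0
position: [526.2, -134.3, 63.5]
orientation: [[0.945, 0.0, 0.326], [-0.326, 0.0, 0.945], [0.0, -1.0, 0.0]]
contact_force: [-0.7, 0.3, -0.5]
opening: 53.3
```

jog_arm:
  deltas: [0,0.5,0,0,58,0,0,0,0,54,0,0,0,0,50,0,0,0,0,47,0,0,0,0,44,0,0,0,0,41,0,0,0,0,38,0,0,0,0,35,0,0,0,0,30,0,0,0,0,30]
  squeeze: 40

```text
time: 20.25
position: [526.1, -134.3, 63.3]
orientation: [[0.945, 0.0, 0.326], [-0.326, 0.0, 0.945], [0.0, -1.0, 0.0]]
contact_force: [-0.5, 0.5, 5.8]
opening: 39.2
```

jog_arm:
  deltas: [0,0,0,0,30,0,0,0,0,30,0,-0.5,0,0,30,0,-0.5,0,0,30,0,-1,0,0,30,0,-1,0,0,30,0,-1,0,0,30,0,-1,0,0,30,0,0,0,0,30,0,0,0,0,30]

```text
time: 21.5
position: [526.0, -134.3, 67.9]
orientation: [[0.945, 0.0, 0.326], [-0.326, 0.0, 0.945], [0.0, -1.0, 0.0]]
contact_force: [-0.9, 0.1, -0.6]
opening: 39.1
```

```bash
python3 look.py l3
```

```text
21.5 [ 526.03052466 -134.29315249   67.89539601] 39.110902309342684 [-0.92171106  0.0674822  -0.57692636]
```

View pics/l3.png

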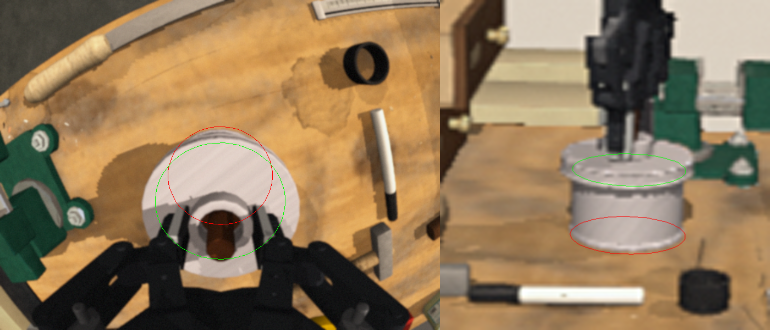

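The outer lid is held at the collar and rising. Continuing straight up to about 100 mm.

jog_arm:
  deltas: [0,-3,0,0,30,0,-6,0,0,30,0,-9,0,0,30,0,-12,0,0,30,0,-14,0,0,30,0,-14,0,0,30,0,-13,0,0,30,0,-11,0,0,30,0,-8,0,0,30,0,-5,0,0,30]

```text
time: 22.85
position: [526.0, -134.3, 163.3]
orientation: [[0.945, 0.0, 0.326], [-0.326, 0.0, 0.945], [0.0, -1.0, 0.0]]
contact_force: [0.6, -0.3, -2.1]
opening: 39.3
```

jog_arm:
  deltas: [0,0,0,0,30,0,0,0,0,30,0,0,0,0,30,0,0,0,0,30,0,0,0,0,30,0,0,0,0,30,0,0,0,0,30,0,0,0,0,30,0,0,0,0,30,0,0,0,0,30]

```text
time: 24.1
position: [526.0, -134.3, 162.9]
orientation: [[0.945, 0.0, 0.326], [-0.326, 0.0, 0.945], [0.0, -1.0, 0.0]]
contact_force: [-0.4, -0.0, -1.6]
opening: 39.3
```

```bash
python3 - <<'E'
from h import *
S=manip.get_state();p=S["position"];print(S["time"],p,S["opening"],S["contact_force"])
cal=manip.get_calibration("wrist");im=manip.read_camera("wrist")
big=cv2.resize(im[:,:,::-1],(800,600))
ring(big,cal,p[:2],53.5,62+p[2]-63.3,(255,0,255))
big=cv2.resize(big,(440,330))
s=manip.read_camera("side")[:,:,::-1];cs=manip.get_calibration("side")
b2=cv2.resize(s[85:215,215:305],(360,520),interpolation=2)
a=np.linspace(0,6.283,80)
for rad,z,col in ((46.5,0,(0,0,255)),(46,59,(0,255,0)),(8,102,(0,255,255)),(53.5,149,(255,0,255))):
    P=np.array([px(cs,[526+rad*np.cos(t),-134.3+rad*np.sin(t),z]) for t in a])
    cv2.polylines(b2,[((P+.5-[215,85])*4).astype(int)],True,col,1)
cv2.imwrite("pics/l4.png",np.hstack([cv2.copyMakeBorder(big,0,190,0,0,0),b2]))
E
```

```text
24.1 [ 526.03530793 -134.27786414  162.92210466] 39.28129098875314 [-0.37446214 -0.01164107 -1.6372677 ]
```

View pics/l4.png

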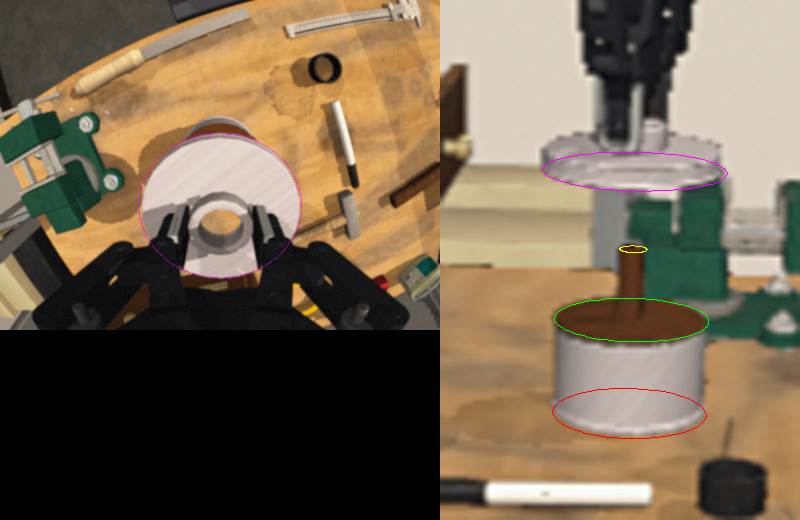

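The inner lid is seated and level: the green flange ring and yellow knob ring match. The outer lid is level, about 100 mm above its seat. Handing in.

```bash
python3 -c "
from bench import manip
print(manip.sign_off())"
```

```text
the job is handed in; nothing more can be done
None
```

The inner lid is seated in the tin, and the gripper is holding the outer lid by its collar about 100 mm above where it sat, over the tin. I carried the nested pair across by the knob and lowered it slowly. Contact came at about 10 N, within a millimetre of the expected seated height. I then released the knob, gripped the collar and lifted the outer lid straight up by itself.

- **Seat:** the last side view shows the inner lid's flange and knob where they should be when seated. The tin stands where it was first measured, within 1–2 mm.
- **Outer lid:** it looks level in the side and wrist views. The grip is steady at 39.3 mm opening, with about 1.6 N of load, close to the lid's weight of roughly 1.2 N.
- **Forces and time:** the highest tool force I read was about 11 N, though readings come only at the end of each move. The job was handed in at about 24 s.
- **Other items:** the bystanders in view look unmoved, and I left the blue look-alike alone.
- **Small disagreements:** the knob and collar openings read 1–2 mm under their nominal sizes. The network's wrist-view position for the tin was off by up to 20 mm because the tin was cut off or seen at an angle. I used the rim outline and the top camera instead.

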